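# Fit the change plate under the capping head

### The arm

A 6-joint arm with a two-finger parallel gripper is mounted at the origin on the work surface. World frame = base frame: x ahead of the robot, y to its left, z up, the work surface at z = 0. Lengths are in mm, angles in degrees, forces in N, time in s.
With the tool pointing down it reaches from about 300 to 850 mm from the base axis. Payload 4.2 kg.
Tool frame: the origin (TCP) lies at the very end of the fingers, on their centre line; the grasp point (between the pads) lies 19 mm behind it; z points along the fingers, y is the line along which they close (so a half turn about z gives the same grasp; the last joint's range is limited). The gripper opens to 91 mm and grips with 3 to 60 N. Pads are 32 mm wide; open, the fingers measure 118 mm over their backs; the gripper's body (76 mm by 178 mm) begins 60 mm behind the grasp point.
Start: joints at [68.411, 18.312, 89.639, -0, 72.044, -1.146], TCP at [200.838, 538.802, 213.976] pointing down, gripper open.
Joint ranges: [-177.97, 177.97], [-48.28, 115.42], [12.27, 149.76], [-77.06, 257.06], [2.81, 150.46], [-146.56, 146.56]. Speed limits (degrees/s): [147.25, 147.25, 180, 180, 180, 180].

### API

Orientations are given as [roll, pitch, yaw] about the fixed x, y, z axes, in that order (R = Rz(yaw) Ry(pitch) Rx(roll)).
In Python, from workcell import env, grab_frame gives the robot as it stands. The module is installed in compiled form; this text tells all that it offers.
- The arm moves only by the tool move_arm, never from a script. Its argument "plan" is a list of rows, each an object of numbers: "tx", "ty", "tz": the shift along the tool's x, y, z in cm; "wx", "wy", "wz": the turn, a rotation vector about the tool's x, y, z in rad. In form: [{"tx": .., "ty": .., "tz": .., "wx": .., "wy": .., "wz": ..}, ...]. A call has 1 to 12 rows; each row shifts and turns the commanded pose from where the row before left it, along the tool's axes as they then stand; what a row does not reach is not made up. A row lasts 1/12 s, in which the tool goes at most 41.7 mm and 7.16 degrees, less where a joint would pass 70% of its speed; a pose out of reach is approached as far as the arm can. A call is refused whole if a number of a shift passes 4.17 or a number of a turn 0.125, either way. A call with a gripper value outside its range is refused whole. "gripper" is the finger opening in cm, from 0 to 9.12, set as the call begins (left out, the last holds). The fingers move at their own pace and stop on an object; "force" is the grip in N (left out, the last holds). Time passes only in rows, so rows that do not move let the fingers close. It gives the time, the measured TCP pose, the force, the opening and the grip force at its end, in the units of the state.
- env.state(): the state, without advancing time (a new reading comes with each control period).
- grab_frame(name): name is "scene" or "top" or "wrist"; returns a dict with "color" (400x640x3 uint8, red, green, blue), "vfov" (degrees; the focal length in pixels is half the picture's height over the tangent of half this angle, whatever the lens; pixels are square), "cx", "cy" (the principal point, pixels), "k1" (the pictures are not rectified: a ray, as slopes to the right and down, at radius r is drawn at 1 + k1 r^2 times it, then the intrinsics apply), "view" (4x4, takes a point from world to camera coordinates). Camera axes: x right, y up, looking along -z (the intrinsics and any distortion apply to the point x, -y, -z); pixel columns grow to the right and rows downward; lengths in mm; the calibration is good to about 2 mm. A picture is of the moment at which its call begins. There is no depth.
- env.job_done(): hands the job in; it is judged then, once.
The state is a dict: "time_s": time; "qpos": joint angles; "qvel": joint speeds; "effort": joint torques, N m; "ee_pos": TCP position; "ee_rot": TCP orientation; "force": force on the tool from outside, world axes, zero at the start; "torque": the same for the moment, N m; "gripper_width": finger opening in mm; "gripper_force": force on a finger pad.
Only numpy, scipy, OpenCV 4.12 (cv2) and the standard library are available. Lean on these libraries where they do the work, as an engineer would, in place of code of your own. Each camera call takes 0.05 s, during which the arm holds its last target. There are 200 camera calls.

### The job

Lay the white change plate that lies on the bench into the pocket in the capping machine's deck, under the overhanging capping head, then press it down past the spring plungers until it sits fully home, level and flush with the deck all round. Do not drop the plate or bump the capping head, leave the bottle, jar and wrench where they are, and take your hand away at the end.

Things in the scene. Friction and masses are not known exactly. Their poses are not given: they have to be found in the camera images.
- plate: loose white plastic plate, 0.28 kg, 100 (x) x 150 (y) x 12 thick, long edges scalloped with small square notches. On its middle an upright grip fin, 50 long (along x) x 12 thick (y), rises 46 above the plate's top (58 above the underside). Origin: centre of the underside, z up. Same either way round (half turn about z). Starts flat on the bench.
- machine: fixed steel capping machine. Origin: on the bench, under the pocket's centre; front faces -x. Deck 200 (x) x 250 (y), top 40 above the bench, with a rectangular pocket 105 (x) x 154 (y) x 12 deep, mouth bevelled 5. Column at x 95..305, y 115..265, 452 high. Nuts 17 high on the deck corners (x +-83, y +-108).
- seat (a point): centre of the pocket's floor, 28 above the bench, axes as machine. Plate home: underside on this floor, x along this x (either way round), top flush with the deck. Four round spring plungers stick out 4.5 from the pocket's short walls (y +-77, x +-28) near the floor: a plate laid in rests on them 6 to 7 mm proud; about 5 N at each end or 10 N in the middle pushes it past them.
- head: fixed capping head over the pocket, origin and axes as machine. Grey cylinder, diameter 110, axis at x 25, y 0, from 225 to 285 above the bench, under a round-nosed steel hood (120 wide, 330..430 high) that runs slantwise back to the column. No room for an upright gripper over the pocket's middle: come in from the -x side, tool leaning back 35 to 45 degrees.
- head_bottom (a point): centre of the capping head's underside, 225 above the bench
- bottle: bystander: loose white bottle, 64 diameter, 150 high; origin centre of its underside
- jar: bystander: loose amber jar with white lid, 76 diameter, 90 high; origin centre of its underside
- wrench: bystander: loose steel wrench lying flat, 170 long; origin under its middle, x along it

How it is judged (in metres and radians):
On the way, in this order (a step that is already met when the one before it is completed fails the run):
1. the plate lies in the mouth of the pocket, squared up with it, not yet pressed home (horizontal distance between plate and seat below 0.006 m and angle between the x axis of plate and the x axis of machine, either way round below 0.06 rad and z of plate in the frame of seat between 0.0025 and 0.013 m), for 0.04 s.
2. the plate is pressed fully home, level and flush (horizontal distance between plate and seat below 0.006 m and angle between the x axis of plate and the x axis of machine, either way round below 0.06 rad and z of plate in the frame of seat below 0.002 m and angle between plate's own z axis and vertical below 0.015 rad), for 0.2 s.
At the end, for the whole second after the job is handed in: The plate lies at rest in the pocket: its underside less than 2 mm above the pocket's floor, tilted less than 0.015 rad, its centre within 6 mm of the pocket's centre and squared up within 0.06 rad either way round; bottle, jar and wrench are within 30 mm of where they stood (all of step 2 and linear speed of plate below 0.02 m/s and distance of each of bottle, jar, wrench from where it was at the start of the episode below 0.03 m); the robot touches nothing.
It fails at once if the plate is dropped (faster than 0.5 m/s while out of the fingers) (linear speed of plate above 0.5 m/s and contact force between the fingers and plate below 0.01 N).
It fails at once if the capping head is bumped by the robot (over 8 N) (contact force between any of the arm, the fingers and head above 8 N).
It fails at once if the capping head is bumped by the plate (over 8 N) (contact force between plate and head above 8 N).
It fails at once if bottle, jar or wrench is moved by more than 30 mm, or the bottle or jar tipped over (distance of any of bottle, jar, wrench from where it was at the start of the episode above 0.03 m or angle between any of bottle, jar's own z axis and vertical above 0.6 rad).
It also fails if it takes over 51 s, if anything falls off the work surface, if the arm or the gripper's body presses on something with over 40 N, if the wrist force passes 120 N, or if a joint passes its speed limit or range.

## Working session

There is one attempt and no reset: what is moved stays moved. The work goes in short steps, Python scripts to look and compute and a tool call to move; the robot and the scene stay as the last step left them, time stands still between calls to the robot, and variables do not carry over. Pictures are saved under pics/ and viewed, at most 12 in all, crops included, and the job is handed in when it is done.

Besides the shell and the picture viewer there is one more tool, called after ">>>" as name(argument=value, ...), one argument or row to a line, values as JSON. move_arm: Moves the arm, as the interface text tells. Its arguments: {"type":"object","properties":{"plan":{"type":"array","items":{"type":"object","properties":{"tx":{"type":"number"},"ty":{"type":"number"},"tz":{"type":"number"},"wx":{"type":"number"},"wy":{"type":"number"},"wz":{"type":"number"}}}},"gripper":{"type":"number"},"force":{"type":"number"}},"required":["plan"]}

```bash
mkdir -p pics
cat > h.py <<'E'
import numpy as np, cv2
from workcell import env, grab_frame
from scipy.spatial.transform import Rotation as R
def K(f):
    h=f["color"].shape[0]; return h/2/np.tan(np.radians(f["vfov"])/2)
def ray(f,px):
    fl=K(f); d=(np.asarray(px,float)-[f["cx"],f["cy"]])/fl; u=d.copy()
    for _ in range(20): u=d/(1+f["k1"]*(u@u))
    V=np.array(f["view"]); c=-V[:3,:3].T@V[:3,3]; r=V[:3,:3].T@np.array([u[0],-u[1],-1]); return c,r/np.linalg.norm(r)
def plane(f,px,z):
    c,r=ray(f,px); return c+r*(z-c[2])/r[2]
def tri(rs):
    A=sum(np.eye(3)-np.outer(r,r) for c,r in rs); b=sum((np.eye(3)-np.outer(r,r))@c for c,r in rs); return np.linalg.solve(A,b)
def proj(f,p):
    V=np.array(f["view"]); q=V[:3,:3]@np.asarray(p,float)+V[:3,3]; u=np.array([q[0],-q[1]])/-q[2]; return u*(1+f["k1"]*(u@u))*K(f)+[f["cx"],f["cy"]]
def save(f,n): cv2.imwrite("pics/"+n+".png",f["color"][:,:,::-1])
E
python3 - <<'E'
from h import *
import pickle
fs={n:grab_frame(n) for n in("scene","top","wrist")}
pickle.dump(fs,open("f0.pkl","wb"))
for n,f in fs.items(): 
    save(f,n+"0"); c,r=ray(f,[320,200]);print(n,f["vfov"],f["cx"],f["cy"],f["k1"],c.round(),r.round(2))
print(env.state())
E
```

```text
scene 47.35918713868588 326.3983787360039 195.39643779517417 -0.12041642484343987 [1147.  256.  854.] [-0.57 -0.38 -0.73]
top 56.99944710167159 316.486570650134 204.0149738746024 -0.0809771768699232 [461. -87. 850.] [ 0.2  -0.   -0.98]
wrist 65.67262068867414 316.8935680146342 199.79262343380344 -0.0248827791067352 [137. 563. 384.] [ 0.23 -0.08 -0.97]
{'time_s': 0.15, 'qpos': array([ 6.84122799e+01,  1.83445097e+01,  8.96884148e+01,  3.14953769e-04,
        7.20427335e+01, -1.14462808e+00]), 'qvel': array([-0.06467143, -0.15582415, -0.19862696, -0.015546  , -0.00327962,
        0.03553424]), 'effort': array([ 6.17771434e-05, -4.12773156e+01, -2.32154453e+01,  7.28857121e-02,
        4.32963576e-02, -7.88486477e-05]), 'ee_pos': array([200.68890929, 538.46101359, 213.31366035]), 'ee_rot': array([-1.79924363e+02, -1.81078032e-03,  1.59556810e+02]), 'force': array([ 0.40622325, -0.56237932,  0.40581512]), 'torque': array([-0.00057832,  0.01940001, -0.0433886 ]), 'gripper_force': 0.0, 'gripper_width': 91.10096016585723}
```

View pics/scene0.png

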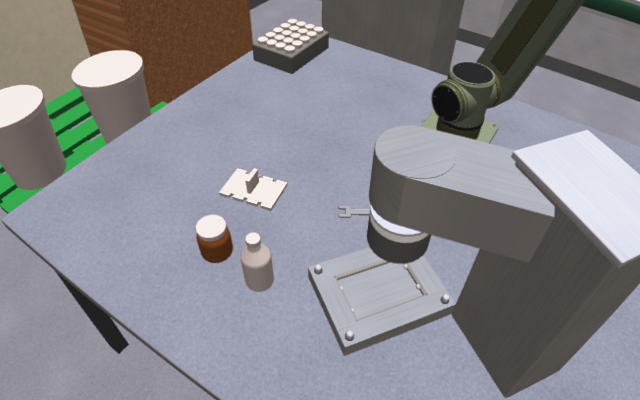

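View pics/top0.png

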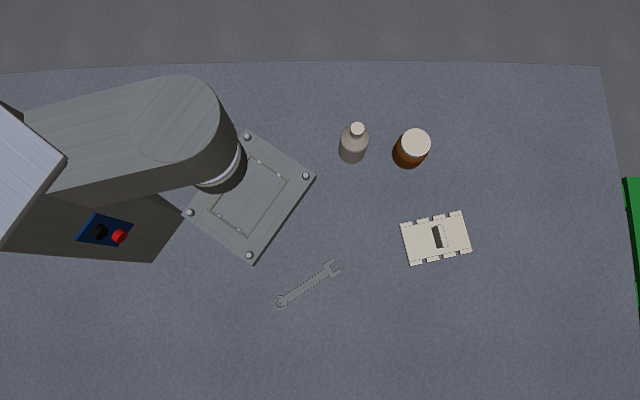

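View pics/wrist0.png

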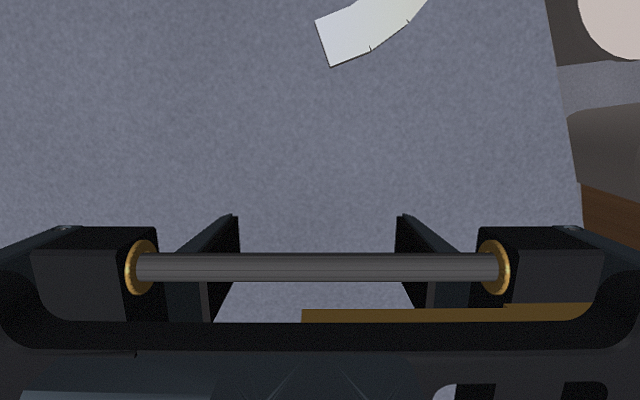

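Scene view: plate at (253,188), jar (214,238), bottle (257,265), machine pocket about (380,290), nuts (318,269), (350,335) and (445,299). Top view: plate at (436,238), pocket about (249,200), nuts (247,136), (306,175), (249,255) and (190,212), wrench (308,285). The wrist camera sees only part of a plate or jar.

Run:
```python
from h import *
import pickle
fs=pickle.load(open("f0.pkl","rb"))
t,s=fs["top"],fs["scene"]
a=cv2.resize(t["color"][120:275,175:325],None,fx=2.66,fy=2.66,interpolation=cv2.INTER_CUBIC)
b=cv2.resize(s["color"][225:355,300:460],None,fx=2.48,fy=2.48,interpolation=cv2.INTER_CUBIC)
m=np.zeros((420,800,3),np.uint8); m[:a.shape[0],:a.shape[1]]=a; m[:b.shape[0],400:400+b.shape[1]]=b[:, :400]
cv2.imwrite("pics/m1.png",m[:,:,::-1])
# plate: white mask
for n,f,(x0,x1,y0,y1) in (("top",t,(390,485,200,275)),("scene",s,(210,295,160,215))):
    c=f["color"].astype(int); m=np.zeros(c.shape[:2],np.uint8)
    sub=c[y0:y1,x0:x1]; m[y0:y1,x0:x1]=((sub[:,:,0]-sub[:,:,2]>3)&(sub.sum(2)>180)).astype(np.uint8)*255
    cs,_=cv2.findContours(m,cv2.RETR_EXTERNAL,cv2.CHAIN_APPROX_NONE); k=max(cs,key=cv2.contourArea)
    print(n,cv2.contourArea(k),cv2.boundingRect(k))
    if n=="top":
        P=np.array([plane(f,p[0],12)[:2] for p in k],np.float32); r=cv2.minAreaRect(P); print(r); print(cv2.boxPoints(r).round(1))
    cv2.imwrite(f"m_{n}.png",m)
# fin zooms
a=cv2.resize(t["color"][200:275,390:485],(760,600),interpolation=cv2.INTER_CUBIC)[:, :]
b=cv2.resize(s["color"][160:215,210:295],(760,492),interpolation=cv2.INTER_CUBIC)
a=cv2.resize(a,(400,316));b=cv2.resize(b,(400,259));m=np.zeros((316,800,3),np.uint8);m[:,:400]=a;m[:259,400:]=b
cv2.imwrite("pics/m2.png",m[:,:,::-1])
```

```text
top 2575.5 (399, 210, 74, 56)
((539.5374145507812, -353.13494873046875), (99.57991790771484, 150.64854431152344), 12.135851860046387)
[[ 475.  -290. ]
 [ 506.7 -437.2]
 [ 604.1 -416.3]
 [ 572.4 -269. ]]
scene 1599.5 (219, 168, 68, 43)
```

View pics/m1.png

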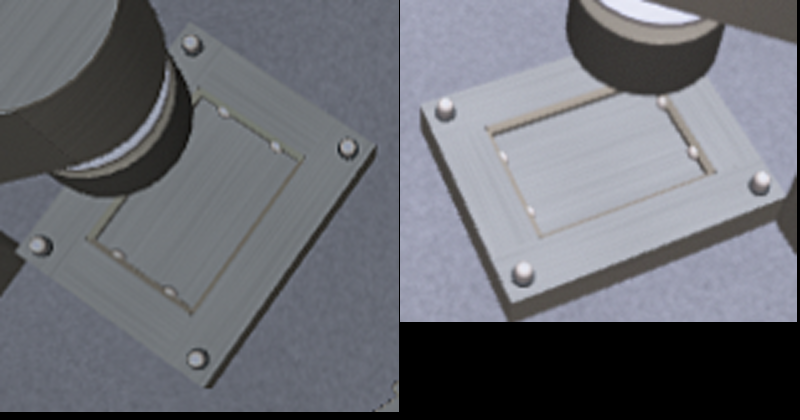

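View pics/m2.png

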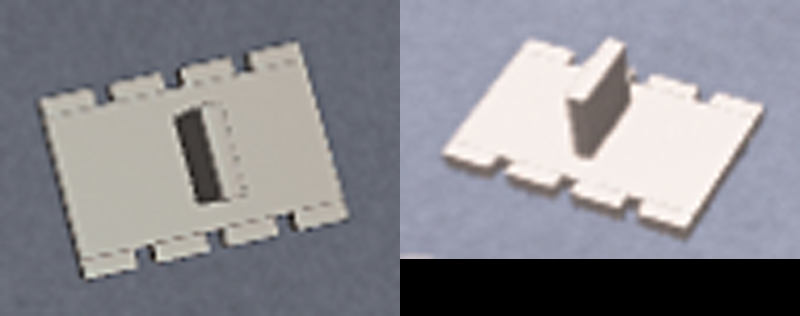

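Crop m1: top nuts at crop (191,43), (348,147), (197,358) and (39,244); scene nuts at crop (445,109), (524,273) and (761,182), with the fourth hidden by the head. Crop m2: fin top face corners are clear in both views.

Run:
```python
from h import *
import pickle
fs=pickle.load(open("f0.pkl","rb")); t,s=fs["top"],fs["scene"]
T=lambda p:np.array(p)/2.66+[175,120]-.3
S=lambda p:(np.array(p)-[400,0])/2.48+[300,225]-.3
tn=[T(p) for p in [(191,43),(348,147),(197,358),(39,244)]]
sn=[S(p) for p in [(445,109),(524,273),(761,182)]]
for p in tn:
    q=plane(t,p,52); u=proj(s,q); d=[np.linalg.norm(u-x) for x in sn]; j=int(np.argmin(d))
    print("nut",q.round(1),u.round(),j,round(min(d),1),tri([ray(t,p),ray(s,sn[j])]).round(1) if min(d)<15 else "")
tp=[T(p) for p in [(200,92),(303,158),(192,311),(88,239)]]
sp=[S(p) for p in [(487,130),(540,236),(715,172)]]
P=[]
for p in tp:
    q=plane(t,p,40); P.append(q[:2]); u=proj(s,q); d=[np.linalg.norm(u-x) for x in sp]; j=int(np.argmin(d))
    print("pocket",q.round(1),u.round(),j,round(min(d),1),tri([ray(t,p),ray(s,sp[j])]).round(1) if min(d)<15 else "")
N=np.array([plane(t,p,52)[:2] for p in tn])
for nm,Q in(("nuts",N),("pocket",np.array(P))):
    x=(Q[0]+Q[3]-Q[1]-Q[2]); y=Q[0]+Q[1]-Q[2]-Q[3]
    print(nm,"centre",Q.mean(0).round(1),"xyaw",np.degrees(np.arctan2(x[1],x[0])).round(2),"from y",np.degrees(np.arctan2(-y[0],y[0+1])).round(2),np.linalg.norm(x)/2,np.linalg.norm(y)/2)
ft=[np.array(p)/4.21+[390,200]-.4 for p in [(205,103),(222,102),(246,197),(222,200)]]
fsn=[np.array([p[0]-400,p[1]])/4.706+[210,160]-.4 for p in [(569,97),(612,39),(627,47),(584,103)]]
for p in ft:
    q=plane(t,p,58);u=proj(s,q); d=[np.linalg.norm(u-x) for x in fsn]; j=int(np.argmin(d)); print("fin",q.round(1),j,round(min(d),1),tri([ray(t,p),ray(s,fsn[j])]).round(1))
# plate corners
pt=[np.array(p)/4.21+[390,200]-.4 for p in [(40,99),(298,42),(349,214),(84,279)]]
ps=[np.array([p[0]-400,p[1]])/4.706+[210,160]-.4 for p in [(443,153),(528,40),(764,106),(690,232)]]
for p in pt:
    q=plane(t,p,12);u=proj(s,q); d=[np.linalg.norm(u-x) for x in ps]; j=int(np.argmin(d)); print("plate",q.round(1),j,round(min(d),1),tri([ray(t,p),ray(s,ps[j])]).round(1))
for n,p in (("bottle",(357,128)),("jar",(415,143)),("wr",(281,303)),("wr2",(334,268))): print(n,plane(t,p,{"bottle":150,"jar":90}.get(n,5)).round())
```

```text
nut [771.8  79.3  52. ] [349. 332.] 1 2.8 [773.8  81.2  46.1]
nut [677.6 -56.9  52. ] [318. 266.] 0 2.6 [679.1 -55.9  45.1]
nut [501.5  65.8  52. ] [406. 237.] 2 72.3 
nut [596.1 201.9  52. ] [445. 296.] 2 2.2 [596.7 204.2  46.9]
pocket [731.3  72.3  40. ] [356. 318.] 1 2.3 [733.1  73.3  34.5]
pocket [671.4 -18.   40. ] [334. 276.] 0 1.5 [672.1 -17.1  36.3]
pocket [541.   73.3  40. ] [400. 254.] 2 48.2 
pocket [602.2 164.   40. ] [426. 293.] 2 1.7 [602.4 166.   36.7]
nuts centre [636.7  72.5] xyaw 55.25 from y -124.88 165.67412728266294 214.44588715719834
pocket centre [636.5  72.9] xyaw 56.21 from y -125.2 108.9096734571018 158.78451670556694
fin [ 564.  -346.6   58. ] 0 1.4 [ 564.9 -348.5   56.8]
fin [ 564.5 -355.6   58. ] 0 2.0 [ 563.9 -354.6   54.5]
fin [ 515.3 -365.    58. ] 1 1.7 [ 514.7 -364.8   53.6]
fin [ 513.9 -352.4   58. ] 2 1.6 [ 513.9 -353.6   52.3]
plate [ 572.9 -270.6   12. ] 3 2.1 [ 572.6 -269.7    7.1]
plate [ 603.6 -416.2   12. ] 0 0.9 [ 603.7 -416.6    9.1]
plate [ 508.4 -437.8   12. ] 1 0.8 [ 508.1 -437.6   10.1]
plate [ 475.5 -290.3   12. ] 2 0.5 [ 475.4 -290.4   10.1]
bottle [ 749. -164.  150.]
jar [ 738. -297.   90.]
wr [395.  -0.   5.]
wr2 [ 472. -120.    5.]
```

Machine about (636.5, 73) with yaw 55.1°, plate about (539.5, -353.5) with yaw 12.1°. I'll travel clear of the column first.

>>> move_arm(
  plan=[
    {"tx": -2.2,"ty": -3.3,"tz": -0.25},
    {"tx": -2.2,"ty": -3.3,"tz": -0.25},
    {"tx": -2.2,"ty": -3.3,"tz": -0.25},
    {"tx": -2.2,"ty": -3.3,"tz": -0.25},
    {"tx": -2.2,"ty": -3.3,"tz": -0.25},
    {"tx": -2.2,"ty": -3.3,"tz": -0.25},
    {"tx": -2.2,"ty": -3.3,"tz": -0.25},
    {"tx": -2.2,"ty": -3.3,"tz": -0.25},
    {"tx": -2.2,"ty": -3.3,"tz": -0.25},
    {"tx": -2.2,"ty": -3.3,"tz": -0.25},
    {"tx": -2.2,"ty": -3.3,"tz": -0.25},
    {"tx": -2.2,"ty": -3.3,"tz": -0.25},
  ],
  gripper=6,
)

```text
schema error: expected keys tx, ty, tz, wx, wy, wz
```

```bash
cat >> h.py <<'E'
M=(np.array([636.5,73.]),55.1); PL=(np.array([539.5,-353.5]),12.1)
def goal(c,yaw,tilt,xy,z,depth=19.):
    """grasp point at c + Rz(yaw)*xy, height z; tool leaning back by tilt; returns TCP pos, rot"""
    x=np.array([np.cos(np.radians(yaw)),np.sin(np.radians(yaw)),0]); zu=np.array([0,0,1.]); y=np.cross(zu,x); t=np.radians(tilt)
    tz=np.sin(t)*x-np.cos(t)*zu; ty=-y; Rm=np.column_stack([np.cross(ty,tz),ty,tz])
    p=np.array([c[0],c[1],z])+x*xy[0]+y*xy[1]+tz*depth
    return p,Rm
def go(p,Rm):
    s=env.state(); R0=R.from_euler("xyz",s["ee_rot"],degrees=True).as_matrix()
    print("t",round(s["time_s"],2),"pos",s["ee_pos"].round(1),"rot",s["ee_rot"].round(1),"q",s["qpos"].round(0),"F",s["force"].round(1),"w",round(s["gripper_width"],1),round(s["gripper_force"],1))
    print("turn first (tool)",R.from_matrix(R0.T@Rm).as_rotvec().round(3),"then shift cm (goal tool)",(Rm.T@(p-s["ee_pos"])/10).round(2),"| shift cm (tool now)",(R0.T@(p-s["ee_pos"])/10).round(2))
E
python3 - <<'E'
from h import *
print(goal(*PL,40,(0,0),39)[0], goal(*PL,40,(-80,0),150)[0])
go(*goal(*PL,40,(-80,0),150))
E
```

```text
[ 551.44163204 -350.93993592   24.44515558] [ 473.2189731  -367.70942095  135.44515558]
t 0.15 pos [200.7 538.5 213.3] rot [-179.9   -0.   159.6] q [68. 18. 90.  0. 72. -1.] F [ 0.4 -0.6  0.4] w 91.1 0.0
turn first (tool) [-0.888  0.261  2.439] then shift cm (goal tool) [ 0.86 94.32 10.88] | shift cm (tool now) [-57.19 -75.38   7.88]
```

>>> move_arm(
  plan=[
    {"tx": -2.2,"ty": -3.3,"tz": -0.25,"wx": 0,"wy": 0,"wz": 0},
    {"tx": -2.2,"ty": -3.3,"tz": -0.25,"wx": 0,"wy": 0,"wz": 0},
    {"tx": -2.2,"ty": -3.3,"tz": -0.25,"wx": 0,"wy": 0,"wz": 0},
    {"tx": -2.2,"ty": -3.3,"tz": -0.25,"wx": 0,"wy": 0,"wz": 0},
    {"tx": -2.2,"ty": -3.3,"tz": -0.25,"wx": 0,"wy": 0,"wz": 0},
    {"tx": -2.2,"ty": -3.3,"tz": -0.25,"wx": 0,"wy": 0,"wz": 0},
    {"tx": -2.2,"ty": -3.3,"tz": -0.25,"wx": 0,"wy": 0,"wz": 0},
    {"tx": -2.2,"ty": -3.3,"tz": -0.25,"wx": 0,"wy": 0,"wz": 0},
    {"tx": -2.2,"ty": -3.3,"tz": -0.25,"wx": 0,"wy": 0,"wz": 0},
    {"tx": -2.2,"ty": -3.3,"tz": -0.25,"wx": 0,"wy": 0,"wz": 0},
    {"tx": -2.2,"ty": -3.3,"tz": -0.25,"wx": 0,"wy": 0,"wz": 0},
    {"tx": -2.2,"ty": -3.3,"tz": -0.25,"wx": 0,"wy": 0,"wz": 0},
  ],
  gripper=6,
)

```text
time_s: 1.15
ee_pos: [309.5, 73.8, 244.2]
ee_rot: [180.0, 0.0, 159.6]
force: [0.6, -0.3, 0.5]
gripper_width: 60.3
gripper_force: 0.0
```

Run:
```python
from h import *
go(*goal(*PL,0,(-100,0),200))
```

```text
t 1.15 pos [309.5  73.8 244.2] rot [180.    0.  159.6] q [ 11.  -7. 114.   0.  73. -58.] F [ 0.6 -0.3  0.5] w 60.3 0.0
turn first (tool) [ 1.000e-03 -0.000e+00  2.574e+00] then shift cm (goal tool) [ 3.53 46.6   6.32] | shift cm (tool now) [-28.01 -37.41   6.32]
```

>>> move_arm(
  plan=[
    {"tx": -2.33,"ty": -3.12,"tz": 0.5,"wx": 0,"wy": 0,"wz": 0},
    {"tx": -2.33,"ty": -3.12,"tz": 0.5,"wx": 0,"wy": 0,"wz": 0},
    {"tx": -2.33,"ty": -3.12,"tz": 0.5,"wx": 0,"wy": 0,"wz": 0},
    {"tx": -2.33,"ty": -3.12,"tz": 0.5,"wx": 0,"wy": 0,"wz": 0},
    {"tx": -2.33,"ty": -3.12,"tz": 0.5,"wx": 0,"wy": 0,"wz": 0},
    {"tx": -2.33,"ty": -3.12,"tz": 0.5,"wx": 0,"wy": 0,"wz": 0},
    {"tx": -2.33,"ty": -3.12,"tz": 0.5,"wx": 0,"wy": 0,"wz": 0},
    {"tx": -2.33,"ty": -3.12,"tz": 0.5,"wx": 0,"wy": 0,"wz": 0},
    {"tx": -2.33,"ty": -3.12,"tz": 0.5,"wx": 0,"wy": 0,"wz": 0},
    {"tx": -2.33,"ty": -3.12,"tz": 0.5,"wx": 0,"wy": 0,"wz": 0},
    {"tx": -2.33,"ty": -3.12,"tz": 0.5,"wx": 0,"wy": 0,"wz": 0},
    {"tx": -2.33,"ty": -3.12,"tz": 0.5,"wx": 0,"wy": 0,"wz": 0},
  ],
)

```text
time_s: 2.15
ee_pos: [441.1, -374.8, 183.2]
ee_rot: [180.0, -0.0, 159.5]
force: [0.2, 0.2, 0.6]
gripper_width: 60.2
gripper_force: 0.0
```

>>> move_arm(
  plan=[
    {"tx": 0,"ty": 0,"tz": 0,"wx": 0,"wy": 0,"wz": 0.12},
    {"tx": 0,"ty": 0,"tz": 0,"wx": 0,"wy": 0,"wz": 0.12},
    {"tx": 0,"ty": 0,"tz": 0,"wx": 0,"wy": 0,"wz": 0.12},
    {"tx": 0,"ty": 0,"tz": 0,"wx": 0,"wy": 0,"wz": 0.12},
    {"tx": 0,"ty": 0,"tz": 0,"wx": 0,"wy": 0,"wz": 0.12},
    {"tx": 0,"ty": 0,"tz": 0,"wx": 0,"wy": 0,"wz": 0.12},
    {"tx": 0,"ty": 0,"tz": 0,"wx": 0,"wy": 0,"wz": 0.12},
    {"tx": 0,"ty": 0,"tz": 0,"wx": 0,"wy": 0,"wz": 0.12},
    {"tx": 0,"ty": 0,"tz": 0,"wx": 0,"wy": 0,"wz": 0.12},
    {"tx": 0,"ty": 0,"tz": 0,"wx": 0,"wy": 0,"wz": 0.12},
    {"tx": 0,"ty": 0,"tz": 0,"wx": 0,"wy": 0,"wz": 0.12},
    {"tx": 0,"ty": 0,"tz": 0,"wx": 0,"wy": 0,"wz": 0.12},
  ],
)

```text
time_s: 3.15
ee_pos: [440.9, -372.8, 183.6]
ee_rot: [-180.0, -0.0, 76.7]
force: [-0.4, 0.8, -0.5]
gripper_width: 60.1
gripper_force: 0.0
```

>>> move_arm(
  plan=[
    {"tx": 0,"ty": 0,"tz": 0,"wx": 0,"wy": 0,"wz": 0.12},
    {"tx": 0,"ty": 0,"tz": 0,"wx": 0,"wy": 0,"wz": 0.12},
    {"tx": 0,"ty": 0,"tz": 0,"wx": 0,"wy": 0,"wz": 0.12},
    {"tx": 0,"ty": 0,"tz": 0,"wx": 0,"wy": 0,"wz": 0.12},
    {"tx": 0,"ty": 0,"tz": 0,"wx": 0,"wy": 0,"wz": 0.12},
    {"tx": 0,"ty": 0,"tz": 0,"wx": 0,"wy": 0,"wz": 0.12},
    {"tx": 0,"ty": 0,"tz": 0,"wx": 0,"wy": 0,"wz": 0.12},
    {"tx": 0,"ty": 0,"tz": 0,"wx": 0,"wy": 0,"wz": 0.12},
    {"tx": 0,"ty": 0,"tz": 0,"wx": 0,"wy": 0,"wz": 0.12},
    {"tx": 0,"ty": 0,"tz": 0,"wx": 0,"wy": 0,"wz": 0.05},
  ],
)

```text
time_s: 3.98
ee_pos: [440.9, -372.8, 183.6]
ee_rot: [-180.0, 0.0, 12.0]
force: [-1.1, -0.0, -0.1]
gripper_width: 60.1
gripper_force: 0.0
```

Run:
```python
from h import *
go(*goal(*PL,40,(-80,0),110))
```

```text
t 3.98 pos [ 440.9 -372.8  183.6] rot [-180.    0.   12.] q [-41.  20.  92.   0.  68.  37.] F [-1.1 -0.  -0.1] w 60.1 0.0
turn first (tool) [-0.     0.699 -0.001] then shift cm (goal tool) [-3.17  0.18  8.85] | shift cm (tool now) [3.27 0.18 8.81]
```

>>> move_arm(
  plan=[
    {"tx": 0,"ty": 0,"tz": 0,"wx": 0,"wy": 0.1165,"wz": 0},
    {"tx": 0,"ty": 0,"tz": 0,"wx": 0,"wy": 0.1165,"wz": 0},
    {"tx": 0,"ty": 0,"tz": 0,"wx": 0,"wy": 0.1165,"wz": 0},
    {"tx": 0,"ty": 0,"tz": 0,"wx": 0,"wy": 0.1165,"wz": 0},
    {"tx": 0,"ty": 0,"tz": 0,"wx": 0,"wy": 0.1165,"wz": 0},
    {"tx": 0,"ty": 0,"tz": 0,"wx": 0,"wy": 0.1165,"wz": 0},
    {"tx": 0,"ty": 0,"tz": 0,"wx": 0,"wy": 0,"wz": 0},
    {"tx": 0,"ty": 0,"tz": 0,"wx": 0,"wy": 0,"wz": 0},
  ],
)

```text
time_s: 4.65
ee_pos: [439.8, -373.1, 182.7]
ee_rot: [-179.7, -39.7, 12.0]
force: [-0.6, 0.3, 0.3]
gripper_width: 60.1
gripper_force: 0.0
```

Run:
```python
from h import *
go(*goal(*PL,40,(-70,0),97.7))
import pickle
f=grab_frame("wrist"); save(f,"w1"); pickle.dump(f,open("w1.pkl","wb"))
x=np.array([np.cos(np.radians(12.1)),np.sin(np.radians(12.1))]);y=np.array([-x[1],x[0]])
for a,b in((25,6),(25,-6),(-25,-6),(-25,6)): print(proj(f,[*(PL[0]+x*a+y*b),58]).round())
```

```text
t 4.65 pos [ 439.8 -373.1  182.7] rot [-179.7  -39.7   12. ] q [-63.  16. 111.  50.  54. -16.] F [-0.6  0.3  0.3] w 60.1 0.0
turn first (tool) [-0.004  0.005 -0.002] then shift cm (goal tool) [-3.04  0.18 10.45] | shift cm (tool now) [-2.99  0.22 10.46]
[314. 169.]
[325. 169.]
[325. 209.]
[314. 209.]
```

View pics/w1.png

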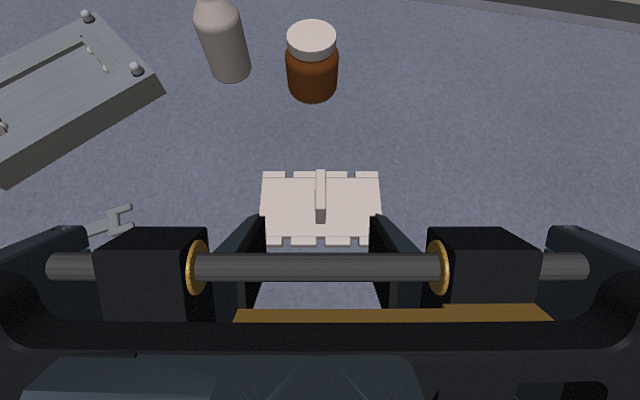

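Wrist view: plate square ahead, fin centred at column 320, top from row 170, front face foot about row 222. I'll check the rows exactly.

Run:
```python
from h import *
import pickle
f=pickle.load(open("w1.pkl","rb"))
print(f["color"][160:248:2,320].sum(1)); print(f["color"][180,250:390:2].sum(1)); print(f["color"][205,300:340].sum(1));print(f["color"][180,300:340].sum(1))
x=np.array([np.cos(np.radians(12.1)),np.sin(np.radians(12.1))]);y=np.array([-x[1],x[0]])
P=lambda a,b,z:proj(f,[*(PL[0]+x*a+y*b),z]).round(1)
print(P(-25,0,58),P(-25,0,12),P(25,0,58),P(25,0,12),P(50,75,12),P(50,-75,12),P(-50,75,12))
```

```text
[346 358 354 345 306 572 563 563 564 561 563 565 563 567 562 560 568 564
 561 562 565 560 567 571 531 266 289 282 278 288 285 267 538 566 567 568
 567 573 413 270 361 364 352 350]
[343 345 341 348 361 379 480 561 565 567 563 557 562 565 562 565 565 566
 560 564 565 560 561 569 561 560 568 567 565 563 569 557 569 511 562 563
 567 536 504 569 562 564 561 569 562 557 563 560 564 568 564 565 566 569
 561 568 566 572 564 566 558 563 570 568 483 331 349 360 357 363]
[561 559 555 566 570 565 566 564 568 565 557 570 567 580 487 450 531 574
 572 569 569 562 567 573 566 454 515 570 567 563 561 569 569 563 561 563
 567 563 565 568]
[560 564 568 561 567 567 565 564 563 564 569 563 557 568 569 500 511 561
 562 567 563 565 567 570 536 417 504 578 569 566 562 563 564 566 561 559
 569 567 562 563]
[319.8 209.3] [319.6 224.9] [319.6 168.7] [319.5 187.8] [261.7 170.9] [377.3 170.7] [255.  245.2]
```

>>> move_arm(
  plan=[
    {"tx": -0.36,"ty": 0.05,"tz": 1.5,"wx": -0.004,"wy": 0.005,"wz": -0.002},
    {"tx": -0.36,"ty": 0.05,"tz": 1.5,"wx": 0,"wy": 0,"wz": 0},
    {"tx": -0.36,"ty": 0.05,"tz": 1.5,"wx": 0,"wy": 0,"wz": 0},
    {"tx": -0.36,"ty": 0.03,"tz": 1.5,"wx": 0,"wy": 0,"wz": 0},
    {"tx": 0,"ty": 0,"tz": 1.5,"wx": 0,"wy": 0,"wz": 0},
    {"tx": 0,"ty": 0,"tz": 1.5,"wx": 0,"wy": 0,"wz": 0},
    {"tx": 0,"ty": 0,"tz": 1.5,"wx": 0,"wy": 0,"wz": 0},
    {"tx": 0,"ty": 0,"tz": 1.5,"wx": 0,"wy": 0,"wz": 0},
    {"tx": 0,"ty": 0,"tz": 1.5,"wx": 0,"wy": 0,"wz": 0},
    {"tx": 0,"ty": 0,"tz": 1.5,"wx": 0,"wy": 0,"wz": 0},
    {"tx": 0,"ty": 0,"tz": 1.5,"wx": 0,"wy": 0,"wz": 0},
    {"tx": 0,"ty": 0,"tz": 0,"wx": 0,"wy": 0,"wz": 0},
  ],
)

```text
time_s: 5.7
ee_pos: [537.2, -353.0, 47.3]
ee_rot: [179.8, -40.1, 12.7]
force: [-0.4, 0.2, 0.9]
gripper_width: 59.8
gripper_force: 0.0
```

Run:
```python
from h import *
go(*goal(*PL,40,(0,0),39))
```

```text
t 5.7 pos [ 537.2 -353.    47.3] rot [179.8 -40.1  12.7] q [-52.  29. 115.  69.  39. -32.] F [-0.4  0.2  0.9] w 59.8 0.0
turn first (tool) [-0.003 -0.001  0.008] then shift cm (goal tool) [-0.37  0.09  2.68] | shift cm (tool now) [-0.37  0.1   2.67]
```

>>> move_arm(
  plan=[
    {"tx": -0.18,"ty": 0.05,"tz": 0.9,"wx": -0.003,"wy": 0,"wz": 0.008},
    {"tx": -0.18,"ty": 0.05,"tz": 0.9,"wx": 0,"wy": 0,"wz": 0},
    {"tx": 0,"ty": 0,"tz": 0.85,"wx": 0,"wy": 0,"wz": 0},
    {"tx": 0,"ty": 0,"tz": 0,"wx": 0,"wy": 0,"wz": 0},
    {"tx": 0,"ty": 0,"tz": 0,"wx": 0,"wy": 0,"wz": 0},
  ],
)

```text
time_s: 6.12
ee_pos: [549.4, -352.6, 25.8]
ee_rot: [179.9, -40.1, 11.9]
force: [-0.3, 0.6, 0.8]
gripper_width: 60.3
gripper_force: 0.0
```

Run:
```python
from h import *
go(*goal(*PL,40,(0,0),39))
```

```text
t 6.12 pos [ 549.4 -352.6   25.8] rot [179.9 -40.1  11.9] q [-51.  32. 115.  73.  37. -35.] F [-0.3  0.6  0.8] w 60.3 0.0
turn first (tool) [ 0.003 -0.002 -0.003] then shift cm (goal tool) [ 0.09 -0.12  0.26] | shift cm (tool now) [ 0.09 -0.12  0.26]
```

>>> move_arm(
  plan=[
    {"tx": 0.05,"ty": -0.05,"tz": 0.15,"wx": 0,"wy": 0,"wz": 0},
    {"tx": 0,"ty": 0,"tz": 0,"wx": 0,"wy": 0,"wz": 0},
    {"tx": 0,"ty": 0,"tz": 0,"wx": 0,"wy": 0,"wz": 0},
    {"tx": 0,"ty": 0,"tz": 0,"wx": 0,"wy": 0,"wz": 0},
    {"tx": 0,"ty": 0,"tz": 0,"wx": 0,"wy": 0,"wz": 0},
    {"tx": 0,"ty": 0,"tz": 0,"wx": 0,"wy": 0,"wz": 0},
    {"tx": 0,"ty": 0,"tz": 0,"wx": 0,"wy": 0,"wz": 0},
    {"tx": 0,"ty": 0,"tz": 0,"wx": 0,"wy": 0,"wz": 0},
    {"tx": 0,"ty": 0,"tz": 0,"wx": 0,"wy": 0,"wz": 0},
    {"tx": 0,"ty": 0,"tz": 0,"wx": 0,"wy": 0,"wz": 0},
  ],
  gripper=0.4,
  force=40,
)

```text
time_s: 6.95
ee_pos: [550.2, -352.2, 25.1]
ee_rot: [179.9, -40.1, 11.8]
force: [-1.8, -1.3, 0.6]
gripper_width: 11.6
gripper_force: 40.0
```

Run:
```python
from h import *
go(*goal(*PL,40,(0,0),39))
f=grab_frame("wrist"); save(f,"w2")
```

```text
t 6.95 pos [ 550.2 -352.2   25.1] rot [179.9 -40.1  11.8] q [-51.  32. 115.  73.  37. -35.] F [-1.8 -1.3  0.6] w 11.6 40.0
turn first (tool) [ 0.004 -0.003 -0.004] then shift cm (goal tool) [ 0.08 -0.1   0.14] | shift cm (tool now) [ 0.08 -0.1   0.14]
```

>>> move_arm(
  plan=[
    {"tx": 0.3,"ty": 0,"tz": -0.36,"wx": 0,"wy": 0,"wz": 0},
    {"tx": 0.9,"ty": 0,"tz": -1.07,"wx": 0,"wy": 0,"wz": 0},
    {"tx": 1.2,"ty": 0,"tz": -1.44,"wx": 0,"wy": 0,"wz": 0},
    {"tx": 1.2,"ty": 0,"tz": -1.44,"wx": 0,"wy": 0,"wz": 0},
    {"tx": 1.2,"ty": 0,"tz": -1.44,"wx": 0,"wy": 0,"wz": 0},
    {"tx": 0.6,"ty": 0,"tz": -0.7,"wx": 0,"wy": 0,"wz": 0},
    {"tx": 0,"ty": 0,"tz": 0,"wx": 0,"wy": 0,"wz": 0},
  ],
)

```text
time_s: 7.58
ee_pos: [550.3, -352.5, 111.4]
ee_rot: [179.7, -40.2, 12.1]
force: [-1.3, -0.9, -3.6]
gripper_width: 11.8
gripper_force: 40.0
```

```bash
cat >> h.py <<'E'
def place(xm,u,ym=0,tilt=40): return goal(*M,tilt,(xm-1.5,ym),39.65+u)
E
python3 - <<'E'
from h import *
go(*place(-200,80))
E
```

```text
t 7.58 pos [ 550.3 -352.5  111.4] rot [179.7 -40.2  12.1] q [-51.  24. 111.  60.  41. -18.] F [-1.3 -0.9 -3.6] w 11.8 40.0
turn first (tool) [ 0.49  -0.002 -0.575] then shift cm (goal tool) [ 15.61 -17.28  13.91] | shift cm (tool now) [  2.26 -26.91   2.57]
```

Translate first (12 rows), then turn.

>>> move_arm(
  plan=[
    {"tx": 0.1,"ty": -1.2,"tz": 0.1,"wx": 0,"wy": 0,"wz": 0},
    {"tx": 0.2,"ty": -2.4,"tz": 0.2,"wx": 0,"wy": 0,"wz": 0},
    {"tx": 0.2,"ty": -2.5,"tz": 0.2,"wx": 0,"wy": 0,"wz": 0},
    {"tx": 0.2,"ty": -2.5,"tz": 0.2,"wx": 0,"wy": 0,"wz": 0},
    {"tx": 0.2,"ty": -2.5,"tz": 0.2,"wx": 0,"wy": 0,"wz": 0},
    {"tx": 0.2,"ty": -2.5,"tz": 0.2,"wx": 0,"wy": 0,"wz": 0},
    {"tx": 0.2,"ty": -2.5,"tz": 0.2,"wx": 0,"wy": 0,"wz": 0},
    {"tx": 0.2,"ty": -2.5,"tz": 0.2,"wx": 0,"wy": 0,"wz": 0},
    {"tx": 0.2,"ty": -2.5,"tz": 0.2,"wx": 0,"wy": 0,"wz": 0},
    {"tx": 0.2,"ty": -2.5,"tz": 0.2,"wx": 0,"wy": 0,"wz": 0},
    {"tx": 0.2,"ty": -2.5,"tz": 0.2,"wx": 0,"wy": 0,"wz": 0},
    {"tx": 0.1,"ty": -0.8,"tz": 0.1,"wx": 0,"wy": 0,"wz": 0},
  ],
)

```text
time_s: 8.58
ee_pos: [521.7, -77.8, 103.9]
ee_rot: [-179.8, -39.9, 11.9]
force: [-0.4, 0.6, -4.0]
gripper_width: 11.8
gripper_force: 40.0
```

>>> move_arm(
  plan=[
    {"tx": 0,"ty": 0,"tz": 0,"wx": 0.049,"wy": 0,"wz": -0.0575},
    {"tx": 0,"ty": 0,"tz": 0,"wx": 0.049,"wy": 0,"wz": -0.0575},
    {"tx": 0,"ty": 0,"tz": 0,"wx": 0.049,"wy": 0,"wz": -0.0575},
    {"tx": 0,"ty": 0,"tz": 0,"wx": 0.049,"wy": 0,"wz": -0.0575},
    {"tx": 0,"ty": 0,"tz": 0,"wx": 0.049,"wy": 0,"wz": -0.0575},
    {"tx": 0,"ty": 0,"tz": 0,"wx": 0.049,"wy": 0,"wz": -0.0575},
    {"tx": 0,"ty": 0,"tz": 0,"wx": 0.049,"wy": 0,"wz": -0.0575},
    {"tx": 0,"ty": 0,"tz": 0,"wx": 0.049,"wy": 0,"wz": -0.0575},
    {"tx": 0,"ty": 0,"tz": 0,"wx": 0.049,"wy": 0,"wz": -0.0575},
    {"tx": 0,"ty": 0,"tz": 0,"wx": 0.049,"wy": 0,"wz": -0.0575},
    {"tx": 0,"ty": 0,"tz": 0,"wx": 0,"wy": 0,"wz": 0},
    {"tx": 0,"ty": 0,"tz": 0,"wx": 0,"wy": 0,"wz": 0},
  ],
)

```text
time_s: 9.58
ee_pos: [525.0, -82.5, 105.2]
ee_rot: [-179.7, -40.2, 54.8]
force: [-0.7, 0.5, -3.4]
gripper_width: 12.1
gripper_force: 40.0
```

Run:
```python
from h import *
go(*place(-200,80))
go(*place(0,70))
f=grab_frame("wrist"); save(f,"w3")
import pickle; pickle.dump(f,open("w3.pkl","wb"))
```

```text
t 9.58 pos [525.  -82.5 105.2] rot [-179.7  -40.2   54.8] q [-34.  22. 116.  52.  55. -35.] F [-0.7  0.5 -3.4] w 12.1 40.0
turn first (tool) [-0.002 -0.003 -0.004] then shift cm (goal tool) [0.15 0.25 0.13] | shift cm (tool now) [0.15 0.25 0.13]
t 9.58 pos [525.  -82.5 105.2] rot [-179.7  -40.2   54.8] q [-34.  22. 116.  52.  55. -35.] F [-0.7  0.5 -3.4] w 12.1 40.0
turn first (tool) [-0.002 -0.003 -0.004] then shift cm (goal tool) [14.83  0.25 13.76] | shift cm (tool now) [14.79  0.22 13.8 ]
```

View pics/w3.png

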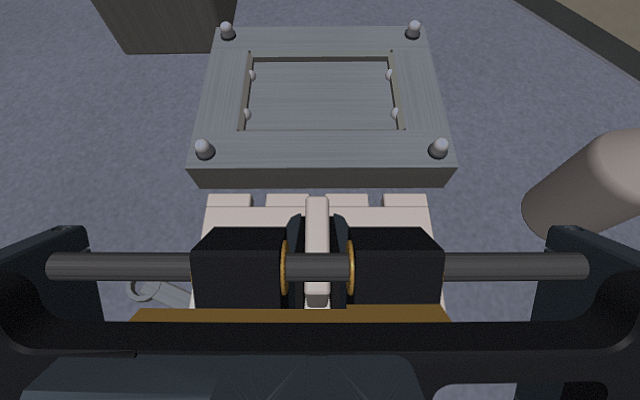

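Wrist view: deck ahead with nuts at (227,30), (414,30), (204,149) and (440,149), pocket mouth about x 240–402, y 51–131. The plate is held square, its rear edge at row 195. I'll zoom in to refine the pocket pose.

Run:
```python
from h import *
import pickle
f=pickle.load(open("w3.pkl","rb"))
c=f["color"][40:215,195:445]; cv2.imwrite("pics/w3c.png",cv2.resize(c,(800,560),interpolation=cv2.INTER_CUBIC)[:,:,::-1])
x=np.array([np.cos(np.radians(55.1)),np.sin(np.radians(55.1))]);y=np.array([-x[1],x[0]])
Q=lambda a,b,z:((proj(f,[*(M[0]+x*a+y*b),z])-[195,40]+.4)*3.2).round()
for a in(-57.5,57.5):
  for b in(82,-82): print(a,b,Q(a,b,40))
for b in(125,-125): print("deck",Q(-100,b,40))
```

```text
-57.5 82 [129. 296.]
-57.5 -82 [671. 294.]
57.5 82 [168.  38.]
57.5 -82 [629.  35.]
deck [-38. 416.]
deck [841. 413.]
```

View pics/w3c.png

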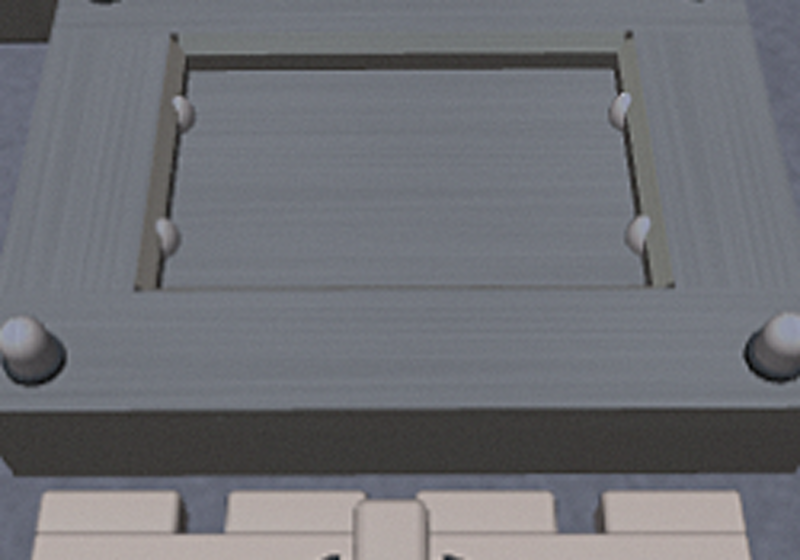

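Run:
```python
from h import *
import pickle
f=pickle.load(open("w3.pkl","rb"))
U=lambda p:np.array(p)/3.2+[195,40]-.4
x=np.array([np.cos(np.radians(55.1)),np.sin(np.radians(55.1))]);y=np.array([-x[1],x[0]])
def inm(p,z): q=plane(f,U(p),z)[:2]-M[0]; return np.array([q@x,q@y]).round(1)
P=[inm(p,40) for p in[(173,36),(629,34),(134,290),(673,287)]];print(P,np.mean(P,0))
D=[inm(p,40) for p in[(10,411),(790,407)]];print("deck front edge",D)
print("plate far corners",[inm(p,92) for p in[(40,491),(741,490)]])
s=env.state();q=s["ee_pos"][:2]-M[0];print("tcp",q@x,q@y,s["ee_rot"])
```

```text
[array([58.3, 80.1]), array([ 58.3, -82.1]), array([-55.3,  80.8]), array([-55. , -82.9])] [ 1.575 -1.025]
deck front edge [array([-98.3, 111.5]), array([ -97.9, -110.9])]
plate far corners [array([-151. ,   77.9]), array([-151.4,  -72.1])]
tcp -191.17913147623827 3.2256064860931986 [-179.64564468  -40.16329146   54.78637061]
```

```bash
cat >> h.py <<'E'
_x=np.array([np.cos(np.radians(55.1)),np.sin(np.radians(55.1))]); M=(M[0]+1.4*_x-0.8*np.array([-_x[1],_x[0]]),55.1)
def place(xm,u,ym=0,tilt=40): return goal(*M,tilt,(xm-2.1,ym),39.65+u)
E
python3 - <<'E'
from h import *
go(*place(0,66))
E
```

```text
t 9.63 pos [524.5 -82.  105.3] rot [-179.6  -40.2   54.8] q [-34.  22. 117.  52.  55. -35.] F [-0.3  0.1 -3.2] w 12.2 40.0
turn first (tool) [-0.003 -0.003 -0.004] then shift cm (goal tool) [14.61  0.4  14.12] | shift cm (tool now) [14.57  0.38 14.16]
```

>>> move_arm(
  plan=[
    {"tx": 0.6,"ty": 0.04,"tz": 0.6,"wx": -0.003,"wy": -0.003,"wz": -0.004},
    {"tx": 1.4,"ty": 0.04,"tz": 1.35,"wx": 0,"wy": 0,"wz": 0},
    {"tx": 1.4,"ty": 0.04,"tz": 1.35,"wx": 0,"wy": 0,"wz": 0},
    {"tx": 1.4,"ty": 0.04,"tz": 1.35,"wx": 0,"wy": 0,"wz": 0},
    {"tx": 1.4,"ty": 0.04,"tz": 1.35,"wx": 0,"wy": 0,"wz": 0},
    {"tx": 1.4,"ty": 0.04,"tz": 1.35,"wx": 0,"wy": 0,"wz": 0},
    {"tx": 1.4,"ty": 0.04,"tz": 1.35,"wx": 0,"wy": 0,"wz": 0},
    {"tx": 1.4,"ty": 0.04,"tz": 1.35,"wx": 0,"wy": 0,"wz": 0},
    {"tx": 1.4,"ty": 0.04,"tz": 1.35,"wx": 0,"wy": 0,"wz": 0},
    {"tx": 1.4,"ty": 0.04,"tz": 1.35,"wx": 0,"wy": 0,"wz": 0},
    {"tx": 1.3,"ty": 0,"tz": 1.3,"wx": 0,"wy": 0,"wz": 0},
    {"tx": 0,"ty": 0,"tz": 0,"wx": 0,"wy": 0,"wz": 0},
  ],
)

```text
time_s: 10.63
ee_pos: [643.6, 84.2, 91.8]
ee_rot: [179.9, -40.1, 55.3]
force: [0.6, 1.0, -3.9]
gripper_width: 11.9
gripper_force: 40.0
```

>>> move_arm(
  plan=[
    {"tx": 0,"ty": 0,"tz": 0,"wx": 0,"wy": 0,"wz": 0},
    {"tx": 0,"ty": 0,"tz": 0,"wx": 0,"wy": 0,"wz": 0},
  ],
)

```text
time_s: 10.8
ee_pos: [642.5, 81.0, 91.6]
ee_rot: [179.9, -40.0, 55.2]
force: [-0.2, -0.7, -3.1]
gripper_width: 12.3
gripper_force: 40.0
```

Run:
```python
from h import *
go(*place(0,66)); go(*place(0,45))
f=grab_frame("scene"); g=grab_frame("top"); w=grab_frame("wrist")
m=np.zeros((560,800,3),np.uint8)
m[:280,:400]=cv2.resize(f["color"][210:350,280:480],(400,280),interpolation=cv2.INTER_CUBIC)
m[:280,400:]=cv2.resize(g["color"][130:270,160:360],(400,280),interpolation=cv2.INTER_CUBIC)
m[280:530,:400]=cv2.resize(w["color"],(400,250),interpolation=cv2.INTER_AREA)
cv2.imwrite("pics/s4.png",m[:,:,::-1])
```

```text
t 10.8 pos [642.5  81.   91.6] rot [179.9 -40.   55.2] q [-12.  26. 111.  60.  43. -23.] F [-0.2 -0.7 -3.1] w 12.3 40.0
turn first (tool) [0.    0.    0.002] then shift cm (goal tool) [0.08 0.04 0.13] | shift cm (tool now) [0.08 0.04 0.13]
t 10.8 pos [642.5  81.   91.6] rot [179.9 -40.   55.2] q [-12.  26. 111.  60.  43. -23.] F [-0.2 -0.7 -3.1] w 12.3 40.0
turn first (tool) [0.    0.    0.002] then shift cm (goal tool) [-1.27  0.04  1.74] | shift cm (tool now) [-1.27  0.04  1.74]
```

View pics/s4.png

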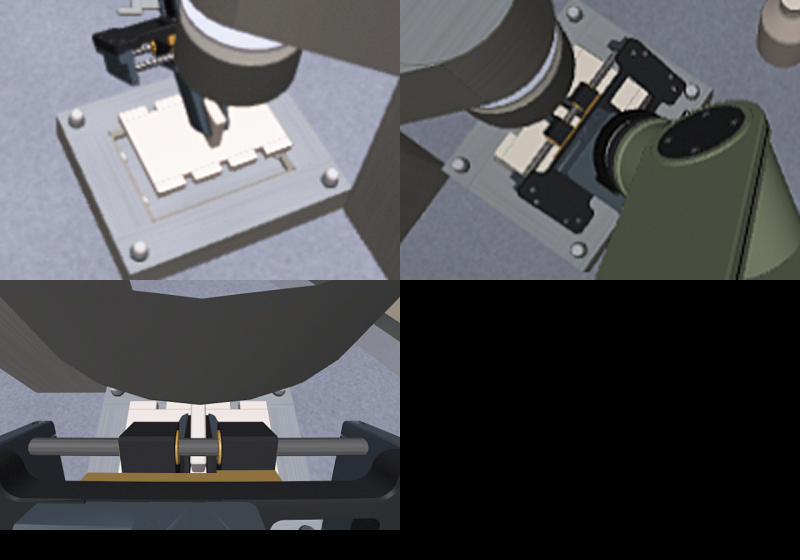

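Plate held over the pocket, level and clear of the head (wrist view). Lowering.

>>> move_arm(
  plan=[
    {"tx": -0.2,"ty": 0.04,"tz": 0.35,"wx": 0,"wy": 0,"wz": 0.002},
    {"tx": -0.3,"ty": 0,"tz": 0.4,"wx": 0,"wy": 0,"wz": 0},
    {"tx": -0.3,"ty": 0,"tz": 0.4,"wx": 0,"wy": 0,"wz": 0},
    {"tx": -0.3,"ty": 0,"tz": 0.4,"wx": 0,"wy": 0,"wz": 0},
    {"tx": -0.3,"ty": 0,"tz": 0.35,"wx": 0,"wy": 0,"wz": 0},
    {"tx": 0,"ty": 0,"tz": 0,"wx": 0,"wy": 0,"wz": 0},
    {"tx": 0,"ty": 0,"tz": 0,"wx": 0,"wy": 0,"wz": 0},
    {"tx": 0,"ty": 0,"tz": 0,"wx": 0,"wy": 0,"wz": 0},
  ],
)

```text
time_s: 11.62
ee_pos: [644.9, 81.6, 68.3]
ee_rot: [179.9, -40.0, 55.1]
force: [0.1, -0.2, -3.7]
gripper_width: 11.4
gripper_force: 40.0
```

Run:
```python
from h import *
go(*place(0,42)); go(*place(0,35))
```

```text
t 11.62 pos [644.9  81.6  68.3] rot [179.9 -40.   55.1] q [-12.  28. 112.  63.  41. -27.] F [ 0.1 -0.2 -3.7] w 11.4 40.0
turn first (tool) [ 0.001 -0.     0.   ] then shift cm (goal tool) [-0.1  -0.12  0.07] | shift cm (tool now) [-0.1  -0.12  0.07]
t 11.62 pos [644.9  81.6  68.3] rot [179.9 -40.   55.1] q [-12.  28. 112.  63.  41. -27.] F [ 0.1 -0.2 -3.7] w 11.4 40.0
turn first (tool) [ 0.001 -0.     0.   ] then shift cm (goal tool) [-0.55 -0.12  0.61] | shift cm (tool now) [-0.55 -0.12  0.61]
```

>>> move_arm(
  plan=[
    {"tx": -0.13,"ty": -0.08,"tz": 0.15,"wx": 0,"wy": 0,"wz": 0},
    {"tx": -0.13,"ty": 0,"tz": 0.15,"wx": 0,"wy": 0,"wz": 0},
    {"tx": -0.13,"ty": 0,"tz": 0.15,"wx": 0,"wy": 0,"wz": 0},
    {"tx": -0.13,"ty": 0,"tz": 0.15,"wx": 0,"wy": 0,"wz": 0},
    {"tx": 0,"ty": 0,"tz": 0,"wx": 0,"wy": 0,"wz": 0},
    {"tx": 0,"ty": 0,"tz": 0,"wx": 0,"wy": 0,"wz": 0},
    {"tx": 0,"ty": 0,"tz": 0,"wx": 0,"wy": 0,"wz": 0},
  ],
)

```text
time_s: 12.2
ee_pos: [644.1, 81.9, 60.4]
ee_rot: [179.9, -40.0, 55.1]
force: [-0.5, -0.7, -3.3]
gripper_width: 11.6
gripper_force: 40.0
```

Run:
```python
from h import *
go(*place(0,35)); go(*place(0,28))
```

```text
t 12.2 pos [644.1  81.9  60.4] rot [179.9 -40.   55.1] q [-12.  29. 112.  64.  41. -28.] F [-0.5 -0.7 -3.3] w 11.6 40.0
turn first (tool) [ 0.001 -0.     0.   ] then shift cm (goal tool) [-0.03 -0.04  0.01] | shift cm (tool now) [-0.03 -0.04  0.01]
t 12.2 pos [644.1  81.9  60.4] rot [179.9 -40.   55.1] q [-12.  29. 112.  64.  41. -28.] F [-0.5 -0.7 -3.3] w 11.6 40.0
turn first (tool) [ 0.001 -0.     0.   ] then shift cm (goal tool) [-0.48 -0.04  0.55] | shift cm (tool now) [-0.48 -0.04  0.55]
```

>>> move_arm(
  plan=[
    {"tx": -0.06,"ty": 0,"tz": 0.08,"wx": 0,"wy": 0,"wz": 0},
    {"tx": -0.06,"ty": 0,"tz": 0.08,"wx": 0,"wy": 0,"wz": 0},
    {"tx": -0.06,"ty": 0,"tz": 0.08,"wx": 0,"wy": 0,"wz": 0},
    {"tx": 0,"ty": 0,"tz": 0,"wx": 0,"wy": 0,"wz": 0},
    {"tx": 0,"ty": 0,"tz": 0,"wx": 0,"wy": 0,"wz": 0},
  ],
)

```text
time_s: 12.62
ee_pos: [644.7, 82.3, 58.3]
ee_rot: [179.9, -40.1, 55.1]
force: [-0.1, 0.6, 1.2]
gripper_width: 12.1
gripper_force: 40.0
```

>>> move_arm(
  plan=[
    {"tx": -0.06,"ty": 0,"tz": 0.08,"wx": 0,"wy": 0,"wz": 0},
    {"tx": -0.06,"ty": 0,"tz": 0.08,"wx": 0,"wy": 0,"wz": 0},
    {"tx": -0.06,"ty": 0,"tz": 0.08,"wx": 0,"wy": 0,"wz": 0},
    {"tx": 0,"ty": 0,"tz": 0,"wx": 0,"wy": 0,"wz": 0},
    {"tx": 0,"ty": 0,"tz": 0,"wx": 0,"wy": 0,"wz": 0},
  ],
)

```text
time_s: 13.03
ee_pos: [644.3, 82.2, 54.2]
ee_rot: [179.9, -40.0, 55.1]
force: [0.2, 0.7, -0.0]
gripper_width: 11.9
gripper_force: 40.0
```

Run:
```python
from h import *
go(*place(0,28))
```

```text
t 13.03 pos [644.3  82.2  54.2] rot [179.9 -40.   55.1] q [-12.  30. 112.  65.  40. -29.] F [ 0.2  0.7 -0. ] w 11.9 40.0
turn first (tool) [ 0.001  0.    -0.   ] then shift cm (goal tool) [-0.1  -0.03  0.05] | shift cm (tool now) [-0.1  -0.03  0.05]
```

>>> move_arm(
  plan=[
    {"tx": -0.06,"ty": 0,"tz": 0.08,"wx": 0,"wy": 0,"wz": 0},
    {"tx": 0,"ty": 0,"tz": 0,"wx": 0,"wy": 0,"wz": 0},
    {"tx": 0,"ty": 0,"tz": 0,"wx": 0,"wy": 0,"wz": 0},
    {"tx": 0,"ty": 0,"tz": 0,"wx": 0,"wy": 0,"wz": 0},
  ],
)

```text
time_s: 13.37
ee_pos: [644.2, 82.0, 53.1]
ee_rot: [179.9, -40.0, 55.1]
force: [1.1, -0.1, 0.9]
gripper_width: 11.7
gripper_force: 40.0
```

>>> move_arm(
  plan=[
    {"tx": -0.03,"ty": 0,"tz": 0.04,"wx": 0,"wy": 0,"wz": 0},
    {"tx": 0,"ty": 0,"tz": 0,"wx": 0,"wy": 0,"wz": 0},
    {"tx": 0,"ty": 0,"tz": 0,"wx": 0,"wy": 0,"wz": 0},
    {"tx": 0,"ty": 0,"tz": 0,"wx": 0,"wy": 0,"wz": 0},
  ],
)

```text
time_s: 13.7
ee_pos: [644.3, 82.0, 53.1]
ee_rot: [179.9, -40.0, 55.1]
force: [-2.7, -3.1, 4.8]
gripper_width: 11.6
gripper_force: 40.0
```

Run:
```python
from h import *
go(*place(0,28))
print(env.state()["torque"])
```

```text
t 13.7 pos [644.3  82.   53.1] rot [179.9 -40.   55.1] q [-12.  30. 112.  66.  40. -30.] F [-2.7 -3.1  4.8] w 11.6 40.0
turn first (tool) [ 0.001 -0.     0.   ] then shift cm (goal tool) [-0.03 -0.04 -0.02] | shift cm (tool now) [-0.03 -0.04 -0.02]
[-0.12646899  0.35667633  0.06528909]
```

>>> move_arm(
  plan=[
    {"tx": -0.06,"ty": 0,"tz": 0.08,"wx": 0,"wy": 0,"wz": 0},
    {"tx": 0,"ty": 0,"tz": 0,"wx": 0,"wy": 0,"wz": 0},
    {"tx": 0,"ty": 0,"tz": 0,"wx": 0,"wy": 0,"wz": 0},
    {"tx": 0,"ty": 0,"tz": 0,"wx": 0,"wy": 0,"wz": 0},
  ],
)

```text
time_s: 14.03
ee_pos: [644.3, 82.1, 53.0]
ee_rot: [179.9, -40.1, 55.1]
force: [-6.1, -5.8, 10.2]
gripper_width: 12.0
gripper_force: 40.0
```

>>> move_arm(
  plan=[
    {"tx": -0.06,"ty": 0,"tz": 0.08,"wx": 0,"wy": 0,"wz": 0},
    {"tx": 0,"ty": 0,"tz": 0,"wx": 0,"wy": 0,"wz": 0},
    {"tx": 0,"ty": 0,"tz": 0,"wx": 0,"wy": 0,"wz": 0},
    {"tx": 0,"ty": 0,"tz": 0,"wx": 0,"wy": 0,"wz": 0},
  ],
)

```text
time_s: 14.37
ee_pos: [644.3, 82.1, 53.0]
ee_rot: [179.9, -40.2, 55.2]
force: [-9.8, -8.1, 17.5]
gripper_width: 11.7
gripper_force: 40.0
```

Run:
```python
from h import *
f=grab_frame("scene")
c=cv2.resize(f["color"][220:350,295:475],(800,578),interpolation=cv2.INTER_CUBIC); cv2.imwrite("pics/s5.png",c[:,:,::-1])
```

```text
(no output)
```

View pics/s5.png

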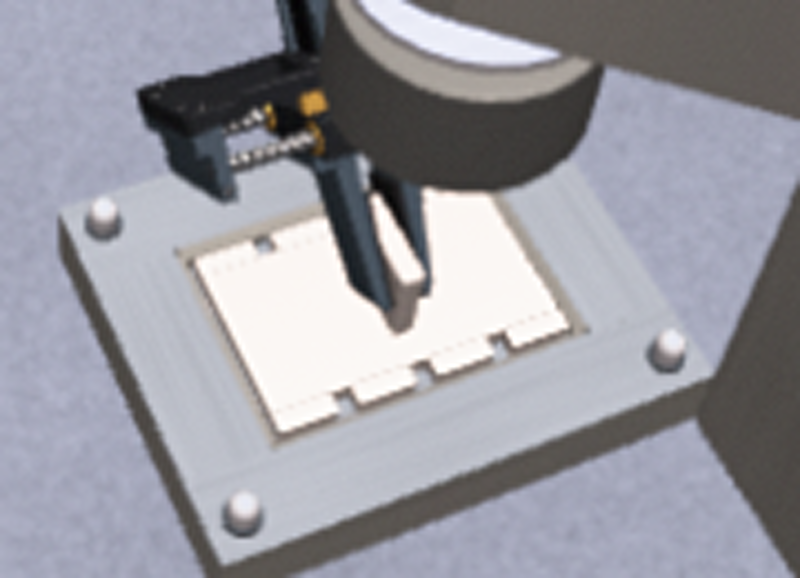

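Plate sits flush in the pocket with an even gap all round. Relax the push, open, and retreat horizontally to stay clear of the head.

>>> move_arm(
  plan=[
    {"tx": 0.06,"ty": 0,"tz": -0.08,"wx": 0,"wy": 0,"wz": 0},
    {"tx": 0.05,"ty": 0,"tz": -0.06,"wx": 0,"wy": 0,"wz": 0},
    {"tx": 0,"ty": 0,"tz": 0,"wx": 0,"wy": 0,"wz": 0},
    {"tx": 0,"ty": 0,"tz": 0,"wx": 0,"wy": 0,"wz": 0},
  ],
)

```text
time_s: 14.75
ee_pos: [644.4, 82.1, 53.1]
ee_rot: [179.9, -40.0, 55.1]
force: [-4.7, -5.0, 7.3]
gripper_width: 11.8
gripper_force: 40.0
```

>>> move_arm(
  plan=[
    {"tx": 0,"ty": 0,"tz": 0,"wx": 0,"wy": 0,"wz": 0},
    {"tx": 0,"ty": 0,"tz": 0,"wx": 0,"wy": 0,"wz": 0},
    {"tx": 0,"ty": 0,"tz": 0,"wx": 0,"wy": 0,"wz": 0},
    {"tx": 0,"ty": 0,"tz": 0,"wx": 0,"wy": 0,"wz": 0},
    {"tx": 0,"ty": 0,"tz": 0,"wx": 0,"wy": 0,"wz": 0},
    {"tx": 0,"ty": 0,"tz": 0,"wx": 0,"wy": 0,"wz": 0},
    {"tx": 0,"ty": 0,"tz": 0,"wx": 0,"wy": 0,"wz": 0},
    {"tx": 0,"ty": 0,"tz": 0,"wx": 0,"wy": 0,"wz": 0},
  ],
  gripper=5,
)

```text
time_s: 15.42
ee_pos: [644.3, 82.3, 52.6]
ee_rot: [179.9, -40.0, 55.1]
force: [0.6, -0.6, 0.4]
gripper_width: 50.3
gripper_force: 0.0
```

Run:
```python
from h import *
go(*place(-150,50))
```

```text
t 15.42 pos [644.3  82.3  52.6] rot [179.9 -40.   55.1] q [-12.  30. 112.  66.  40. -30.] F [ 0.6 -0.6  0.4] w 50.3 0.0
turn first (tool) [ 0.001 -0.     0.   ] then shift cm (goal tool) [-10.09  -0.03 -11.4 ] | shift cm (tool now) [-10.09  -0.02 -11.41]
```

>>> move_arm(
  plan=[
    {"tx": -0.3,"ty": 0,"tz": -0.35,"wx": 0,"wy": 0,"wz": 0},
    {"tx": -0.6,"ty": 0,"tz": -0.7,"wx": 0,"wy": 0,"wz": 0},
    {"tx": -0.9,"ty": 0,"tz": -1.0,"wx": 0,"wy": 0,"wz": 0},
    {"tx": -1.0,"ty": 0,"tz": -1.2,"wx": 0,"wy": 0,"wz": 0},
    {"tx": -1.0,"ty": 0,"tz": -1.2,"wx": 0,"wy": 0,"wz": 0},
    {"tx": -1.0,"ty": 0,"tz": -1.2,"wx": 0,"wy": 0,"wz": 0},
    {"tx": -1.0,"ty": 0,"tz": -1.2,"wx": 0,"wy": 0,"wz": 0},
    {"tx": -1.0,"ty": 0,"tz": -1.2,"wx": 0,"wy": 0,"wz": 0},
    {"tx": -1.0,"ty": 0,"tz": -1.2,"wx": 0,"wy": 0,"wz": 0},
    {"tx": -1.0,"ty": 0,"tz": -1.2,"wx": 0,"wy": 0,"wz": 0},
    {"tx": -1.0,"ty": 0,"tz": -1.2,"wx": 0,"wy": 0,"wz": 0},
    {"tx": 0,"ty": 0,"tz": 0,"wx": 0,"wy": 0,"wz": 0},
  ],
)

```text
time_s: 16.42
ee_pos: [557.2, -43.5, 79.3]
ee_rot: [179.9, -40.0, 55.0]
force: [-0.4, 0.9, 0.4]
gripper_width: 50.1
gripper_force: 0.0
```

>>> move_arm(
  plan=[
    {"tx": 0,"ty": 0,"tz": -1.5,"wx": 0,"wy": 0,"wz": 0},
    {"tx": 0,"ty": 0,"tz": -3,"wx": 0,"wy": 0,"wz": 0},
    {"tx": 0,"ty": 0,"tz": -3,"wx": 0,"wy": 0,"wz": 0},
    {"tx": 0,"ty": 0,"tz": -1.5,"wx": 0,"wy": 0,"wz": 0},
    {"tx": 0,"ty": 0,"tz": 0,"wx": 0,"wy": 0,"wz": 0},
    {"tx": 0,"ty": 0,"tz": 0,"wx": 0,"wy": 0,"wz": 0},
    {"tx": 0,"ty": 0,"tz": 0,"wx": 0,"wy": 0,"wz": 0},
  ],
)

```text
time_s: 17.0
ee_pos: [524.7, -87.5, 147.0]
ee_rot: [-179.9, -40.0, 55.0]
force: [-0.6, 0.3, -0.1]
gripper_width: 49.7
gripper_force: 0.0
```

Run:
```python
from h import *
f=grab_frame("scene"); w=grab_frame("wrist")
m=np.zeros((600,800,3),np.uint8)
m[:330,:457]=cv2.resize(f["color"][220:350,295:475],(457,330),interpolation=cv2.INTER_CUBIC)
m[330:530,:320]=cv2.resize(f["color"],(320,200)); m[330:580,400:]=cv2.resize(w["color"],(400,250))
cv2.imwrite("pics/s6.png",m[:,:,::-1]); print(env.state()["time_s"])
```

```text
17.1
```

View pics/s6.png

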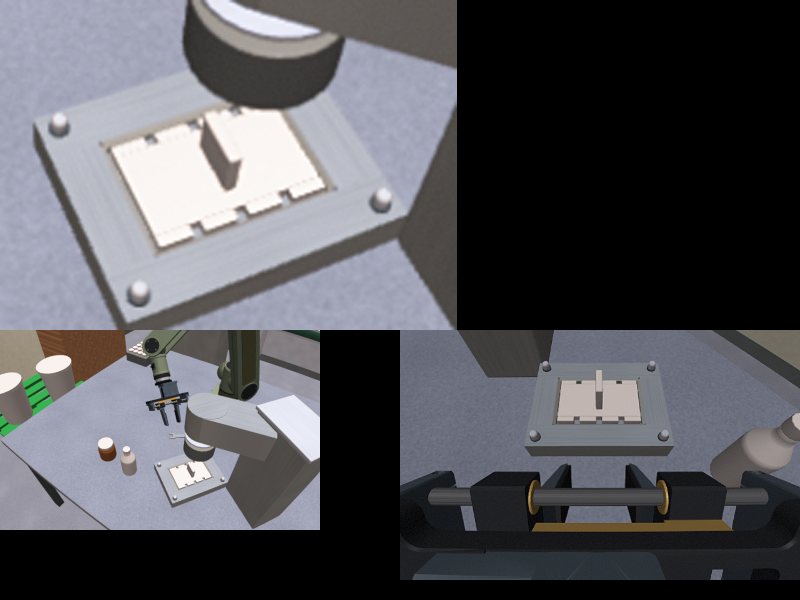

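The plate lies flush and square in the pocket, the hand is clear, and the bottle, jar and wrench are undisturbed.

```bash
python3 -c "
from workcell import env
print(env.job_done())"
```

```text
the job is handed in; nothing more can be done
None
```

The plate is pressed home, flush and square in the pocket by camera and contact readings. The hand is clear and the job was handed in at about 17 s; no verdict was returned.

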